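# Hold a syringe holder's spring jaw open at the set mark

### The job

Open the empty syringe holder for me (not the one with a syringe clamped in it): take its front handle and pull the spring-loaded jaw out slowly until the jaw's small black pointer stands level with the small white setting tab on the side rail, without going well past it or letting the jaw snap back. Keep it steady there for at least two seconds and finish still holding the handle at the mark, so that I can lay a syringe in; leave the setting tab, the other holder with its syringe, the blue-capped vial, the tape roll and the brown bottle where they are.

Things in the scene. Friction and masses are not known exactly. Their poses are not given: they have to be found in the camera images.
- free_holder: The EMPTY syringe holder, fixed: grey base 130 (x) x 140 (y) x 14 mm; low fixed jaw (30 mm high) at the back; in front of it a steel spring jaw, 88 mm wide, end lugs 51 mm high; two rods run from the lugs through bushings (52 mm high, 62 mm ahead of the origin) to a handle bar in front. Origin: centre of underside; x points from handle to fixed jaw. Yaw within 0.35. It may stand left or right.
- free_holder_jaw (a joint): Spring jaw of the empty holder, in m: 0 = shut (about 1 mm from the fixed jaw), grows as the handle is pulled along the holder's local -x, stop at 0.048. A spring draws it shut: about 5 N at 0, rising 1.6 N per cm to about 12.5 N at the stop.
- free_holder_grip (a point): Centre of the empty holder's handle bar; moves with the jaw. Horizontal bar along local y: grey sleeve 56 mm long, 13 mm thick, axis 42 mm above the surface, between two rods 76 mm apart. Shut, it is 115 mm ahead of the holder's origin, 50 mm clear of the base. Free space before, behind and below it, so it can be gripped from above. Axes as the holder's.
- free_holder_pointer (a point): Tip of the small black pointer (3 mm thick in x) at the right (-y) end of the empty holder's spring jaw, 26 mm above the surface; moves with the jaw. Axes as the holder's.
- free_holder_mark (a point): Point on the fin (3 mm thick in x, top 31 mm high) of the small white setting tab, on a rail along the right (-y) margin of the empty holder's base, 2 mm beside the pointer's path. Pointer and mark are level when both have the same local x; the tab is set 20 to 38 mm toward the handle from the pointer's shut place. Axes as the holder's.
- free_holder_tab (a joint): Setting tab of the empty holder, in m, along the same axis and with the same zero as the jaw: the jaw's value that brings the pointer level equals this value. Stiff, to be left alone.
- used_holder: The OCCUPIED syringe holder, fixed: grey base 130 (x) x 140 (y) x 14 mm; low fixed jaw (30 mm high) at the back; in front of it a steel spring jaw, 88 mm wide, end lugs 51 mm high; two rods run from the lugs through bushings (52 mm high, 62 mm ahead of the origin) to a handle bar in front. Origin: centre of underside; x points from handle to fixed jaw. Yaw within 0.35. Its jaw is shut on a syringe.
- used_holder_jaw (a joint): Spring jaw of the occupied holder, in m, 0 = shut on the syringe, where it must stay.
- held_syringe: 10 ml syringe, 26 x 149 x 17 mm, loose between the jaws of the occupied holder, lying along its local y. Origin under the barrel. Bystander.
- blue_vial: Vial with blue cap, 22 mm diameter, 47 mm high, standing at the left; origin at the centre of its underside. Bystander.
- tape: Tape roll, 40 mm diameter, 13 mm high, lying behind the holders; origin at the centre of its underside. Bystander.
- brown_bottle: Brown bottle with white cap, 45 mm diameter, 73 mm high, at the left; origin at the centre of its underside. Bystander.
Not all that is in view belongs to the job. What is shaped like the free_holder but green is not meant.

How it is judged (in metres and radians):
On the way:
1. the gripper holds the empty holder's jaw steady with its pointer within 4 mm of the setting tab for 2 s (x of free_holder_pointer in the frame of free_holder_mark between -0.004 and 0.004 m and contact force between the fingers and free_holder_jaw above 2 N and velocity of joint free_holder_jaw between -0.01 and 0.01 m/s), for 2 s.
At the end, for the whole second after the job is handed in: The fingers still bear on the empty holder's jaw or handle with more than 2 N, its pointer is within 4 mm of the setting tab (along the slide), the jaw is still (under 10 mm/s), and the occupied holder is shut to within 4 mm (all of step 1 and value of joint used_holder_jaw below 0.004 m); the arm keeps its last pose, push and grip.
It fails at once if the pointer is pulled more than 8 mm past the setting tab (x of free_holder_pointer in the frame of free_holder_mark below -0.008 m).
It fails at once if the jaw is jerked out or snaps back faster than 0.2 m/s (velocity of joint free_holder_jaw above 0.2 m/s or velocity of joint free_holder_jaw below -0.2 m/s).
It fails at once if the occupied holder's jaw is opened by more than 4 mm or its syringe moved more than 15 mm (value of joint used_holder_jaw above 0.004 m or distance of held_syringe from where it was at the start of the episode above 0.015 m).
It fails at once if the setting tab is moved more than 3 mm (distance of free_holder_mark from where it was at the start of the episode above 0.003 m).
It fails at once if the vial, the tape roll or the brown bottle is moved more than 20 mm (distance of any of blue_vial, tape, brown_bottle from where it was at the start of the episode above 0.02 m).
It also fails if it takes over 40 s, if anything falls off the work surface, if the arm or the gripper's body presses on something with over 40 N, if the wrist force passes 120 N, or if a joint passes its speed limit or range.

### The arm

A 6-joint arm with a two-finger parallel gripper is mounted at the origin on a cart in front of the work surface, level with it; the furniture and walls round the work are solid. World frame = base frame: x ahead of the robot, y to its left, z up, the work surface at z = 0. Lengths are in m, angles in degrees, forces in N, time in s.
With the tool pointing down it reaches from about 0.275 to 0.825 m from the base axis. Payload 4.9 kg.
Tool frame: the origin (TCP) lies at the very end of the fingers, on their centre line; the grasp point (between the pads) lies behind it (env.grasp_offset is the z of the grasp point in the tool frame, in m); z points along the fingers, y is the line along which they close (so a half turn about z gives the same grasp; the last joint's range is limited). The gripper opens to 85 mm and grips with 20 to 120 N. Pads are 22 mm wide; open, the fingers measure 114 mm over their backs; the gripper's body (76 mm by 85 mm) begins 54 mm behind the grasp point. The pads swing forward as they close: fully open they stand 13 mm farther back than shut.
Start: joints at [-73.98, 18.69, -11.035, 60.275, 0, 82.311], TCP at [0.221, -0.504, 0.231] pointing down, gripper open.
Joint ranges: [-152.03, 152.03], [-55.5, 102.48], [-74.3, 77.21], [-110.64, 120.58], [-84.22, 78.4], [-180, 180]. Speed limits (degrees/s): [147.25, 147.25, 180, 180, 180, 180].

### API

Orientations are given as a 3x3 rotation matrix whose columns are the frame's x, y, z axes.
In Python, from rig import env gives the robot as it stands. The module is installed in compiled form; this text tells all that it offers.
- The arm moves only by the shell command python3 -m inch 'ROWS' [FORCE]. ROWS is JSON, a list of rows, each an object with "dp": the shift along the world's x, y, z in cm, a list of three; "turn": the turn, a rotation vector about the world's x, y, z in rad, a list of three; "gripper": the finger opening in cm, from 0 to 8.54. In form: [{"dp": [tx, ty, tz], "turn": [wx, wy, wz], "gripper": gripper}, ...]. A call has 1 to 8 rows; each row shifts and turns the commanded pose from where the row before left it; what a row does not reach is not made up. A row lasts 1/10 s, in which the tool goes at most 50 mm and 8.59 degrees, less where a joint would pass 70% of its speed; a pose out of reach is approached as far as the arm can. A call is refused whole if a number of a shift passes 5 or a number of a turn 0.15, either way. A call with a gripper value outside its range is refused whole. The fingers move at their own pace and stop on an object; FORCE is the grip in N (left out, the last holds). Time passes only in rows, so rows that do not move let the fingers close. It gives the time, the measured TCP pose, the force, the opening and the grip force at its end, in the units of the state.
- env.observe(): the state, without advancing time (a new reading comes with each control period).
- env.get_image(name): name is "scene" or "top" or "wrist"; returns a dict with "img" (400x640x3 uint8, red, green, blue), "fov_y" (degrees; the focal length in pixels is half the picture's height over the tangent of half this angle, whatever the lens; pixels are square), "cx", "cy" (the principal point, pixels), "rvec" (rotation vector, rad) and "tvec" (3), from world to camera coordinates, as OpenCV has them; the wrist camera has in their place "T_tool_cam" (4x4, takes a point from camera to tool coordinates, whose origin is the TCP and whose axes are the flange's). Camera axes: x right, y down, z forward; pixel columns grow to the right and rows downward; lengths in m; the calibration is good to about 2 mm. A picture is of the moment at which its call begins: read the wrist's pose just before it. There is no depth.
- env.finish_job(): hands the job in; it is judged then, once.
Trained networks look in the newest picture that a camera, given by its name, has taken for a name from the list of things; names that differ only in an ending like _2 or _b are one class to them, and where a whole thing is asked for, a point or a joint stands for the part that bears it (a point fixed in the world has none). Each returns a list of dicts, best first, with "score" (0 to 1); they miss things now and then, are a little off and sometimes report something else, mostly with a low value. They report only what shows in the picture. A call takes as long as a camera call. They do not tell look-alikes from the thing itself.
- env.find_in(camera, label): "box" ([left, top, right, bottom] in pixels, round what is visible of it).
The state is a dict: "time": time; "joints": joint angles; "dq": joint speeds; "effort": joint torques, N m; "ee_pos": TCP position; "eef_rot": TCP orientation; "force": force on the tool from outside, world axes, zero at the start; "ft_torque": the same for the moment, N m; "grip_width": finger opening in m; "finger_force": force on a finger pad.
Only numpy, scipy, OpenCV 4.12 (cv2) and the standard library are available. Lean on these libraries where they do the work, as an engineer would, in place of code of your own. Each camera call takes 0.05 s, during which the arm holds its last target. There are 200 camera calls.

## Working session

There is one attempt and no reset: what is moved stays moved. The work goes in short steps, Python scripts to look and compute and a shell command to move; the robot and the scene stay as the last step left them, time stands still between calls to the robot, and variables do not carry over. Pictures are saved under pics/ and viewed, at most 10 in all, crops included, and the job is handed in when it is done.

```bash
mkdir -p pics
cat > h.py <<'E'
import numpy as np, cv2
from rig import env
def cam(name):
    s=env.observe(); d=env.get_image(name); h=d["img"].shape[0]
    f=h/2/np.tan(np.radians(d["fov_y"])/2); K=np.array([[f,0,d["cx"]],[0,f,d["cy"]],[0,0,1]])
    if "rvec" in d:
        R=cv2.Rodrigues(np.array(d["rvec"],float))[0]; t=np.array(d["tvec"],float).ravel()
    else:
        T=np.eye(4); T[:3,:3]=s["eef_rot"]; T[:3,3]=s["ee_pos"]; C=np.linalg.inv(T@np.array(d["T_tool_cam"])); R,t=C[:3,:3],C[:3,3]
    return d["img"],K,R,t
def ray(K,R,t,u,v,z):
    c=-R.T@t; r=R.T@np.linalg.solve(K,[u,v,1]); return c+r*(z-c[2])/r[2]
def proj(K,R,t,P):
    q=K@(R@np.asarray(P,float)+t); return q[:2]/q[2]
def save(n,img): cv2.imwrite("pics/"+n,cv2.cvtColor(img,cv2.COLOR_RGB2BGR))
E
python3 - <<'E'
from h import *
ims=[]
for n in ["top","scene"]:
    im,K,R,t=cam(n); ims.append(im); save(n+".png",im)
    for l in ["free_holder","free_holder_grip","free_holder_pointer","free_holder_mark","used_holder","held_syringe"]:
        print(n,l,[(np.round(b["box"]).tolist(),round(b["score"],2)) for b in env.find_in(n,l)[:4]])
E
```

```text
top free_holder [([297.0, 244.0, 356.0, 320.0], 0.81), ([256.0, 159.0, 310.0, 223.0], 0.73)]
top free_holder_grip [([304.0, 256.0, 347.0, 322.0], 0.75), ([266.0, 169.0, 298.0, 228.0], 0.72)]
top free_holder_pointer [([266.0, 166.0, 300.0, 222.0], 0.95)]
top free_holder_mark []
top used_holder [([377.0, 163.0, 434.0, 238.0], 0.67)]
top held_syringe []
scene free_holder [([219.0, 211.0, 324.0, 265.0], 0.88), ([348.0, 214.0, 455.0, 276.0], 0.56)]
scene free_holder_grip [([243.0, 209.0, 321.0, 255.0], 0.91), ([363.0, 213.0, 452.0, 264.0], 0.79)]
scene free_holder_pointer [([364.0, 217.0, 452.0, 263.0], 0.87), ([241.0, 208.0, 323.0, 250.0], 0.64)]
scene free_holder_mark []
scene used_holder [([308.0, 162.0, 396.0, 200.0], 0.64)]
scene held_syringe [([316.0, 179.0, 325.0, 184.0], 0.38)]
```

View pics/top.png

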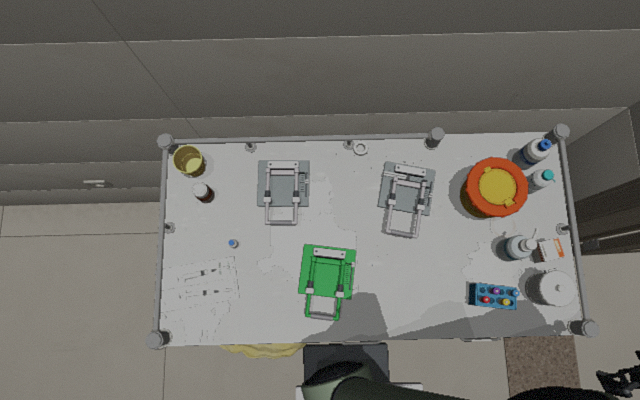

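View pics/scene.png

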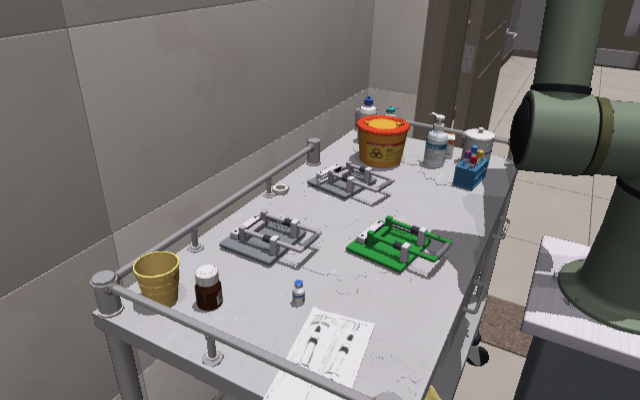

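Candidates are the left grey holder at top px (283,192), the right grey holder at (406,200) and the green look-alike at (327,282). The green one is ruled out. I'll crop both grey ones to see which holds a syringe.

Run:
```python
from h import *
im,K,R,t=cam("top")
a=cv2.resize(im[150:250,245:325],None,fx=5,fy=5,interpolation=cv2.INTER_CUBIC)
b=cv2.resize(im[150:250,370:450],None,fx=5,fy=5,interpolation=cv2.INTER_CUBIC)
save("crop.png",np.hstack([a,b])[:, :800])
for n,u,v,z in [("Lbar",281,222,.042),("Lbase",283,190,.014),("Rbar",400,234,.042)]:print(n,ray(K,R,t,u,v,z).round(3))
```

```text
Lbar [0.561 0.189 0.042]
Lbase [0.653 0.186 0.014]
Rbar [ 0.522 -0.119  0.042]
```

View pics/crop.png

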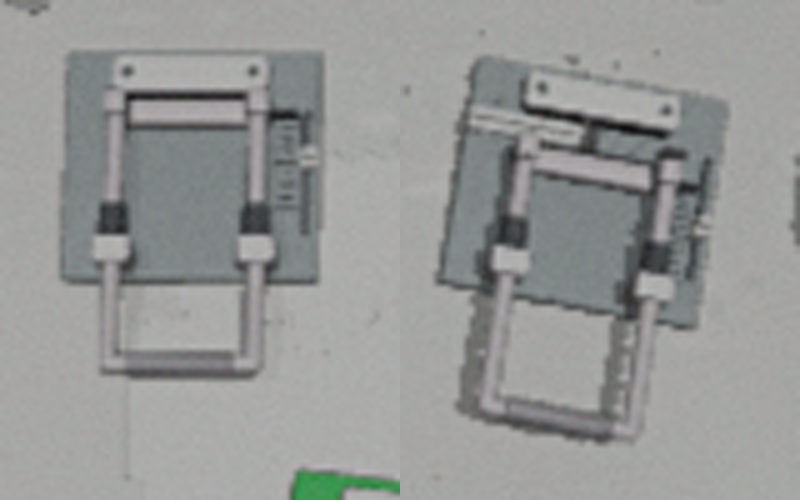

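Left holder (crop left, top px ~(283,190)) is empty and its jaw is shut. Its pointer is at crop (285,115) and the white tab at (308,156). The right one holds the syringe, with its barrel visible at crop (520,125). So the left one is the target, with its bar at about (0.561, 0.189).

```bash
python3 - <<'E'
from h import *
s=env.observe(); print(s["eef_rot"],s["ee_pos"],s["joints"],env.grasp_offset,s["time"])
im,K,R,t=cam("top")
p=lambda u,v,z:ray(K,R,t,245+u/5,150+v/5,z)
a,b=p(103,362,.042),p(258,362,.042); print("bar",a,b,np.arctan2(b[0]-a[0],-(b[1]-a[1])))
a,b=p(68,52,.014),p(323,52,.014); print("baseback",a,b)
a,b=p(62,281,.014),p(321,281,.014); print("basefront",a,b)
print("ptr",p(298,115,.026),"tab",p(308,156,.031))
E
python3 -m inch '[{"dp":[2,4,0],"turn":[0,0,0],"gripper":8.5},{"dp":[2,4,0],"turn":[0,0,0],"gripper":8.5},{"dp":[2,4,0],"turn":[0,0,0],"gripper":8.5},{"dp":[2,4,0],"turn":[0,0,0],"gripper":8.5},{"dp":[2,4,0],"turn":[0,0,0],"gripper":8.5},{"dp":[2,4,0],"turn":[0,0,0],"gripper":8.5},{"dp":[2,4,0],"turn":[0,0,0],"gripper":8.5},{"dp":[2,4,0],"turn":[0,0,0],"gripper":8.5}]'
```

```text
[[ 9.15629664e-01  4.02022784e-01  2.58051401e-06]
 [ 4.02022784e-01 -9.15629663e-01 -2.32251129e-05]
 [-6.97422940e-06  2.23030278e-05 -1.00000000e+00]] [ 0.22113626 -0.50360236  0.23130503] [-7.39832456e+01  1.86876144e+01 -1.10347738e+01  6.02762920e+01
 -2.25051843e-04  8.23120608e+01] -0.0187 0.75
bar [0.56044214 0.22899862 0.042     ] [0.55847687 0.14824731 0.042     ] -0.024332545083975945
baseback [0.73850144 0.2526125  0.014     ] [0.73505316 0.11230564 0.014     ]
basefront [0.60988795 0.25496047 0.014     ] [0.60648752 0.11559011 0.014     ]
ptr [0.6960078  0.12609528 0.026     ] tab [0.67162774 0.12086138 0.031     ]
time: 1.6
ee_pos: [0.3818, -0.182, 0.2316]
eef_rot: [[0.916, 0.402, 0.001], [0.402, -0.916, -0.001], [0.001, 0.001, -1.0]]
force: [0.3, -1.1, -0.6]
grip_width: 0.0851
finger_force: 0.0
```

```bash
python3 -m inch '[{"dp":[2.2,4.4,0],"turn":[0,0,0.142],"gripper":8.5},{"dp":[2.2,4.4,0],"turn":[0,0,0.142],"gripper":8.5},{"dp":[2.2,4.4,0],"turn":[0,0,0.142],"gripper":8.5},{"dp":[2.2,4.4,0],"turn":[0,0,0.142],"gripper":8.5},{"dp":[2.2,4.4,0],"turn":[0,0,0.142],"gripper":8.5},{"dp":[2.2,4.4,0],"turn":[0,0,0.142],"gripper":8.5},{"dp":[2.2,4.4,0],"turn":[0,0,0.142],"gripper":8.5},{"dp":[2.2,4.4,0],"turn":[0,0,0.142],"gripper":8.5}]'
python3 -m inch '[{"dp":[0,2,0],"turn":[0,0,0],"gripper":8.5},{"dp":[0,0,0],"turn":[0,0,0],"gripper":8.5}]'
python3 - <<'E'
from h import *
im,K,R,t=cam("wrist"); save("w1.png",im)
for l in ["free_holder_grip","free_holder_pointer","free_holder_mark","free_holder_tab","free_holder"]:
    print(l,[(np.round(b["box"]).tolist(),round(b["score"],2)) for b in env.find_in("wrist",l)[:4]])
print(proj(K,R,t,[.5595,.1886,.042]),proj(K,R,t,[.696,.126,.026]),proj(K,R,t,[.6716,.121,.031]))
E
```

```text
time: 2.4
ee_pos: [0.5578, 0.1705, 0.2314]
eef_rot: [[0.015, 1.0, 0.0], [1.0, -0.015, -0.0], [-0.0, 0.001, -1.0]]
force: [1.2, -0.3, -0.4]
grip_width: 0.0849
finger_force: 0.0
time: 2.6
ee_pos: [0.5572, 0.1913, 0.2307]
eef_rot: [[0.017, 1.0, -0.0], [1.0, -0.017, 0.0], [0.0, -0.0, -1.0]]
force: [-0.7, 0.4, -1.0]
grip_width: 0.0853
finger_force: 0.0
free_holder_grip [([316.0, 142.0, 463.0, 229.0], 0.84), ([109.0, 238.0, 249.0, 320.0], 0.68)]
free_holder_pointer [([312.0, 143.0, 459.0, 232.0], 0.91), ([108.0, 237.0, 248.0, 322.0], 0.83)]
free_holder_mark [([409.0, 226.0, 424.0, 237.0], 0.48)]
free_holder_tab [([411.0, 229.0, 421.0, 236.0], 0.67), ([233.0, 314.0, 243.0, 326.0], 0.58), ([313.0, 118.0, 482.0, 237.0], 0.44)]
free_holder [([317.0, 116.0, 480.0, 238.0], 0.87), ([107.0, 207.0, 276.0, 328.0], 0.78), ([316.0, 143.0, 465.0, 230.0], 0.48)]
[317.38207092 183.26673301] [433.92291067 230.46678844] [414.22915517 236.34744331]
```

View pics/w1.png

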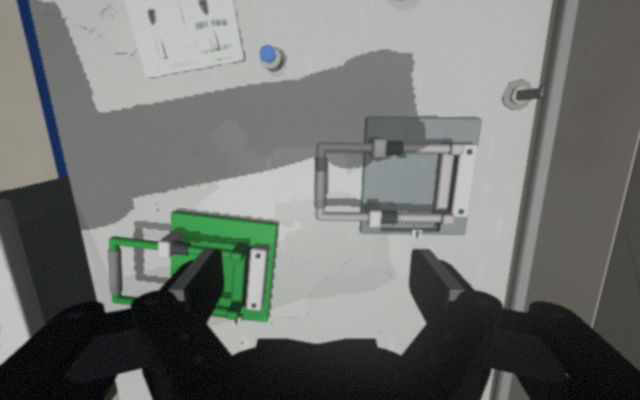

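The wrist view shows the empty holder's bar at (321,184), pointer side at the bottom edge and white tab at (417,233), all close to the predictions. The green decoy is at lower left. Next I'll work out a close view of pointer and tab.

Run:
```python
from h import *
im,K,R,t=cam("wrist"); c=-R.T@t; print("cam-TCP",c-env.observe()["ee_pos"],"axis",R[2])
for d in [(.12,-.07,-.08),(.12,-.04,-.08),(.12,-.1,-.08),(0,0,-.1),(0,0,-.207)]:
    t2=-R@(c+np.array(d)); print(d,proj(K,R,t2,[.696,.126,.026]).round(),proj(K,R,t2,[.672,.121,.031]).round())
for (u,v,z) in [(321,184,.042),(417,233,.031)]: print(ray(K,R,t,u,v,z))
```

```text
cam-TCP [0.00247557 0.06624048 0.14224522] axis [-0.00551559 -0.26139319 -0.96521665]
(0.12, -0.07, -0.08) [336. 185.] [309. 192.]
(0.12, -0.04, -0.08) [336. 217.] [310. 225.]
(0.12, -0.1, -0.08) [336. 150.] [308. 157.]
(0, 0, -0.1) [476. 265.] [450. 273.]
(0, 0, -0.207) [575. 356.] [535. 371.]
[0.56343725 0.18326687 0.042     ]
[0.67452838 0.11979549 0.031     ]
```

```bash
python3 -m inch '[{"dp":[3,-2.5,-2],"turn":[0,0,0],"gripper":6},{"dp":[3,-2.5,-2],"turn":[0,0,0],"gripper":6},{"dp":[3,-2.5,-2],"turn":[0,0,0],"gripper":6},{"dp":[3,-2.5,-2],"turn":[0,0,0],"gripper":6},{"dp":[0,0,0],"turn":[0,0,0],"gripper":6}]'
python3 - <<'E'
from h import *
im,K,R,t=cam("wrist"); np.savez("w2.npz",K=K,R=R,t=t)
print(proj(K,R,t,[.696,.126,.026]),proj(K,R,t,[.672,.121,.031]))
save("w2.png",cv2.resize(im[60:240,200:440],None,fx=3.3,fy=3.3,interpolation=cv2.INTER_CUBIC))
for l in ["free_holder_pointer","free_holder_mark","free_holder_tab"]:
    print(l,[(np.round(b["box"],1).tolist(),round(b["score"],2)) for b in env.find_in("wrist",l)[:3]])
E
```

```text
time: 3.45
ee_pos: [0.6783, 0.0834, 0.1472]
eef_rot: [[0.027, 1.0, -0.003], [1.0, -0.027, -0.001], [-0.002, -0.003, -1.0]]
force: [0.6, -1.2, -0.2]
grip_width: 0.0598
finger_force: 0.0
[335.04919865 145.76277455] [306.27392607 153.29638034]
free_holder_pointer [([139.5, 2.5, 353.8, 144.3], 0.73), ([1.1, 168.4, 81.1, 280.8], 0.69)]
free_holder_mark [([74.2, 270.0, 90.9, 284.0], 0.64), ([305.1, 144.9, 320.8, 156.8], 0.54)]
free_holder_tab [([70.9, 275.3, 93.1, 288.4], 0.54), ([307.8, 147.6, 321.6, 154.7], 0.48)]
```

View pics/w2.png

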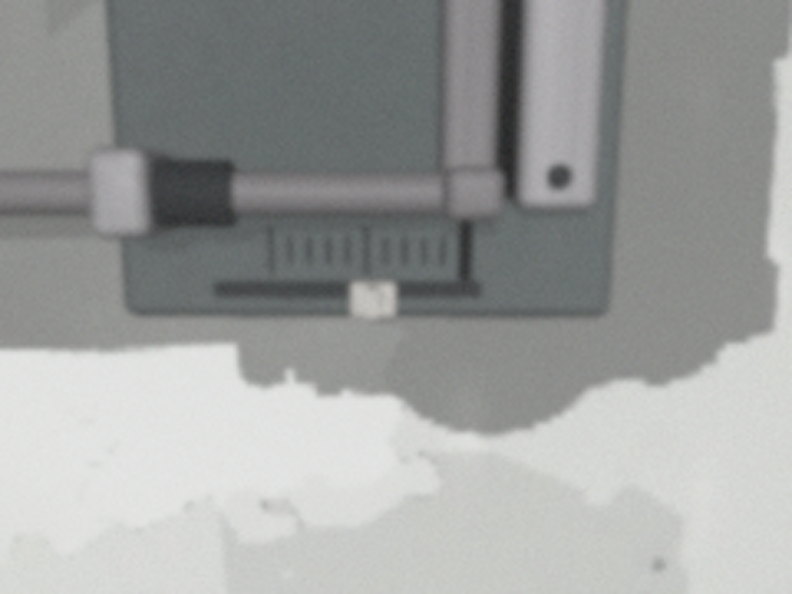

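In the close view the pointer is the black line ending at crop (466,278), and the white tab is centred at crop (373,296).

Run:
```python
from h import *
d=np.load("w2.npz"); K,R,t=d["K"],d["R"],d["t"]
f=lambda u,v,z:ray(K,R,t,200+u/3.3,60+v/3.3,z)
p=f(466,278,.026)
for z in(.031,.022): 
    m=f(373,292,z); print(p,m,(p-m)@[.9997,-.025,0])
# yaw from rod and base edge
a,b=f(250,193,.042),f(430,193,.042); print((b-a)[1]/(b-a)[0])
print(f(126,310,.014),f(608,312,.014))
```

```text
[0.70113881 0.1271048  0.026     ] [0.67767622 0.12476042 0.031     ] 0.023396938706789935
[0.70113881 0.1271048  0.026     ] [0.67753747 0.12388459 0.022     ] 0.023513749399999576
-0.028520509370050837
[0.61161637 0.12022391 0.014     ] [0.73966472 0.11608029 0.014     ]
```

```bash
python3 -m inch '[{"dp":[-3,2.7,0],"turn":[0,0,0],"gripper":5},{"dp":[-3,2.7,0],"turn":[0,0,0],"gripper":5},{"dp":[-3,2.7,0],"turn":[0,0,0],"gripper":5},{"dp":[-2.6,2.6,0],"turn":[0,0,0],"gripper":5},{"dp":[0,0,-3],"turn":[0,0,0],"gripper":5},{"dp":[0,0,-3],"turn":[0,0,0],"gripper":5},{"dp":[0,0,0],"turn":[0,0,0],"gripper":5}]'
python3 - <<'E'
from h import *
im,K,R,t=cam("wrist"); save("w3.png",im)
print(proj(K,R,t,[.5626,.191,.042]))
E
```

```text
time: 4.35
ee_pos: [0.5575, 0.1961, 0.0894]
eef_rot: [[0.019, 1.0, -0.005], [1.0, -0.019, -0.001], [-0.001, -0.005, -1.0]]
force: [0.0, -0.4, -0.4]
grip_width: 0.0501
finger_force: 0.0
[322.8556671  231.41378233]
```

View pics/w3.png

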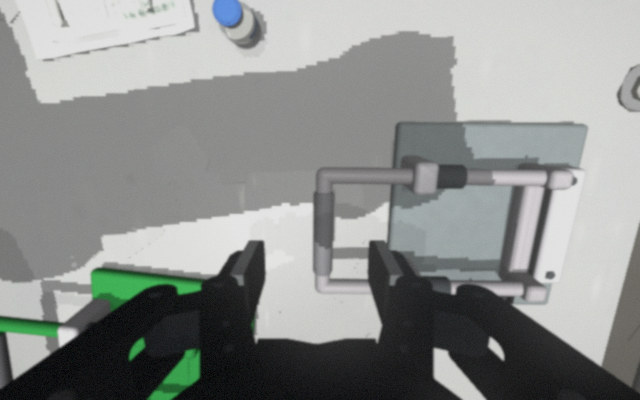

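The bar is centred at (323,232), as predicted, and lies between the fingers. I'll descend with small corrections and close in steps.

```bash
python3 -m inch '[{"dp":[0.5,-0.5,-2.2],"turn":[0,0,0],"gripper":5},{"dp":[0,0,-2.2],"turn":[0,0,0],"gripper":5},{"dp":[0,0,-2.2],"turn":[0,0,0],"gripper":5},{"dp":[0,0,0],"turn":[0,0,0],"gripper":4},{"dp":[0,0,0],"turn":[0,0,0],"gripper":3},{"dp":[0,0,0],"turn":[0,0,0],"gripper":2.4},{"dp":[0,0,0],"turn":[0,0,0],"gripper":2}]' 40
python3 -m inch '[{"dp":[0,0,0],"turn":[0,0,0],"gripper":1.8},{"dp":[0,0,0],"turn":[0,0,0],"gripper":1.6},{"dp":[0,0,0],"turn":[0,0,0],"gripper":1.4},{"dp":[0,0,0],"turn":[0,0,0],"gripper":1.2},{"dp":[0,0,0],"turn":[0,0,0],"gripper":1.0},{"dp":[0,0,0],"turn":[0,0,0],"gripper":0.5},{"dp":[0,0,0],"turn":[0,0,0],"gripper":0.5}]' 40
```

```text
time: 5.1
ee_pos: [0.565, 0.1907, 0.0267]
eef_rot: [[0.021, 1.0, -0.002], [1.0, -0.021, 0.001], [0.001, -0.002, -1.0]]
force: [-5.9, 0.9, 3.6]
grip_width: 0.0201
finger_force: 3.0
time: 5.8
ee_pos: [0.5614, 0.1908, 0.0262]
eef_rot: [[0.02, 1.0, -0.008], [1.0, -0.02, 0.001], [0.001, -0.008, -1.0]]
force: [-13.2, 0.0, 10.6]
grip_width: 0.0114
finger_force: 38.9
```

```bash
python3 -m inch '[{"dp":[-0.1,0,0.1],"turn":[0,0,0],"gripper":0.5},{"dp":[-0.2,0,0.1],"turn":[0,0,0],"gripper":0.5},{"dp":[-0.2,0,0],"turn":[0,0,0],"gripper":0.5},{"dp":[-0.2,0.01,0],"turn":[0,0,0],"gripper":0.5},{"dp":[-0.2,0.01,0],"turn":[0,0,0],"gripper":0.5},{"dp":[-0.2,0.01,0],"turn":[0,0,0],"gripper":0.5},{"dp":[-0.2,0.01,0],"turn":[0,0,0],"gripper":0.5},{"dp":[0,0,0],"turn":[0,0,0],"gripper":0.5}]' 50
python3 - <<'E'
from h import *
im,K,R,t=cam("wrist"); save("w4.png",im)
T=cam("top")[0]; save("t4.png",np.vstack([cv2.resize(T[150:250,245:325],None,fx=4,fy=4,interpolation=cv2.INTER_CUBIC)]))
s=env.observe(); print(s["ee_pos"],s["force"])
E
```

```text
time: 6.6
ee_pos: [0.5546, 0.1909, 0.0267]
eef_rot: [[0.021, 1.0, 0.002], [1.0, -0.021, 0.0], [0.0, 0.002, -1.0]]
force: [5.1, 2.7, -19.1]
grip_width: 0.0113
finger_force: 48.7
[0.55469562 0.19096275 0.0267087 ] [  4.95540954   2.16298042 -19.79608847]
```

View pics/w4.png

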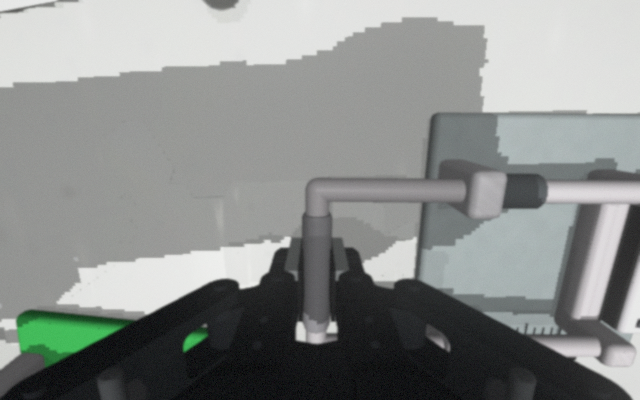

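The bar is held firmly between the pads at (318,265). By TCP the jaw is out about 7 mm, and spring force agrees at about 5 N. I'll ease z a little and keep pulling.

```bash
python3 -m inch '[{"dp":[-0.2,0,-0.1],"turn":[0,0,0],"gripper":0.5},{"dp":[-0.2,0.01,0],"turn":[0,0,0],"gripper":0.5},{"dp":[-0.2,0.01,0],"turn":[0,0,0],"gripper":0.5},{"dp":[-0.2,0,0],"turn":[0,0,0],"gripper":0.5},{"dp":[-0.2,0.01,0],"turn":[0,0,0],"gripper":0.5},{"dp":[-0.2,0,0],"turn":[0,0,0],"gripper":0.5},{"dp":[-0.1,0,0],"turn":[0,0,0],"gripper":0.5},{"dp":[0,0,0],"turn":[0,0,0],"gripper":0.5}]' 50
python3 - <<'E'
from h import *
im,K,R,t=cam("wrist"); save("w5.png",im)
T=cam("top")[0]; save("t5.png",cv2.resize(T[155:215,260:320],None,fx=8,fy=8,interpolation=cv2.INTER_CUBIC))
s=env.observe(); print(s["ee_pos"],s["force"],s["time"])
E
```

```text
time: 7.5
ee_pos: [0.5435, 0.1913, 0.0267]
eef_rot: [[0.022, 1.0, 0.006], [1.0, -0.022, 0.0], [0.001, 0.006, -1.0]]
force: [7.1, 0.2, -17.1]
grip_width: 0.0112
finger_force: 48.9
[0.54347013 0.19130146 0.02664446] [  6.7913297    1.5635054  -17.09513785] 7.6
```

View pics/t5.png

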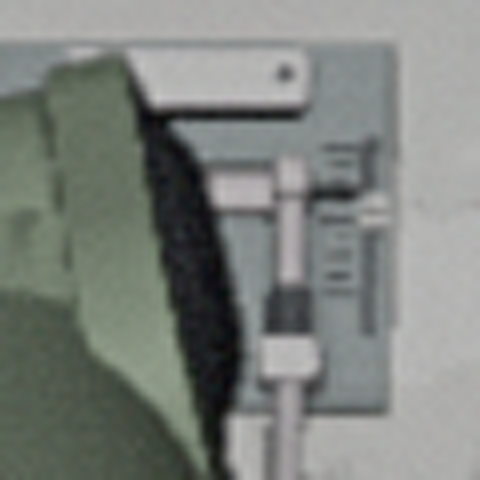

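View pics/w5.png

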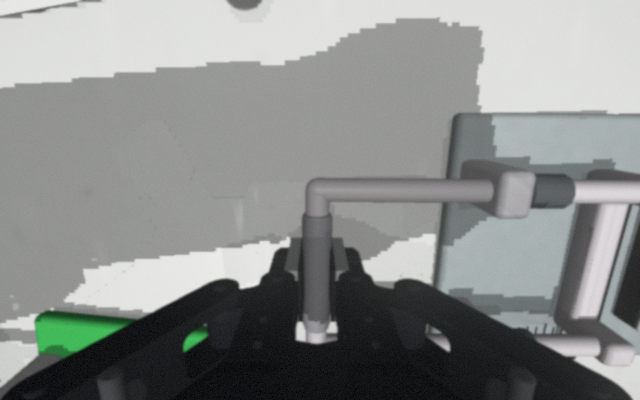

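The top crop shows the pointer at (345,192) and the white tab at (372,210), so about 6 mm remain. The TCP travel of 18 of ~23.7 mm agrees. I'll pull the rest.

```bash
python3 -m inch '[{"dp":[-0.15,0,-0.1],"turn":[0,0,0],"gripper":0.5},{"dp":[-0.15,0.01,0],"turn":[0,0,0],"gripper":0.5},{"dp":[-0.15,0,0],"turn":[0,0,0],"gripper":0.5},{"dp":[-0.15,0.01,0],"turn":[0,0,0],"gripper":0.5},{"dp":[-0.05,0,0],"turn":[0,0,0],"gripper":0.5},{"dp":[0,0,0],"turn":[0,0,0],"gripper":0.5},{"dp":[0,0,0],"turn":[0,0,0],"gripper":0.5},{"dp":[0,0,0],"turn":[0,0,0],"gripper":0.5}]' 50
python3 - <<'E'
from h import *
T=cam("top")[0]; save("t6.png",cv2.resize(T[155:215,260:320],None,fx=8,fy=8,interpolation=cv2.INTER_CUBIC))
s=env.observe(); print(s["ee_pos"],s["force"],s["time"])
E
```

```text
time: 8.4
ee_pos: [0.5385, 0.1914, 0.0266]
eef_rot: [[0.022, 1.0, 0.008], [1.0, -0.022, 0.0], [0.001, 0.008, -1.0]]
force: [7.9, 1.1, -13.5]
grip_width: 0.0111
finger_force: 49.3
[0.538435   0.19145629 0.0265651 ] [  8.19734382   0.68958528 -12.16865739] 8.45
```

View pics/t6.png

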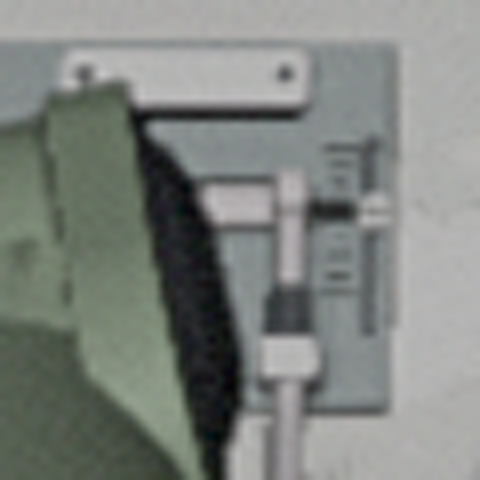

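The pointer at (333,211) is now level with the tab at (372,210). I'll hold for over 2 s and then hand in.

```bash
for i in 1 2 3 4; do python3 -m inch '[{"dp":[0,0,0],"turn":[0,0,0],"gripper":0.5},{"dp":[0,0,0],"turn":[0,0,0],"gripper":0.5},{"dp":[0,0,0],"turn":[0,0,0],"gripper":0.5},{"dp":[0,0,0],"turn":[0,0,0],"gripper":0.5},{"dp":[0,0,0],"turn":[0,0,0],"gripper":0.5},{"dp":[0,0,0],"turn":[0,0,0],"gripper":0.5},{"dp":[0,0,0],"turn":[0,0,0],"gripper":0.5},{"dp":[0,0,0],"turn":[0,0,0],"gripper":0.5}]' 50 | egrep "time|pos|force"; done
python3 -c "
from rig import env
print(env.finish_job())"
```

```text
time: 9.25
ee_pos: [0.5384, 0.1915, 0.0266]
force: [7.9, 1.4, -12.6]
finger_force: 49.3
time: 10.05
ee_pos: [0.5384, 0.1915, 0.0266]
force: [8.1, 0.9, -13.4]
finger_force: 49.3
time: 10.85
ee_pos: [0.5385, 0.1914, 0.0266]
force: [8.3, 1.0, -12.9]
finger_force: 49.3
time: 11.65
ee_pos: [0.5384, 0.1915, 0.0266]
force: [7.8, 0.2, -13.6]
finger_force: 49.3
the job is handed in; nothing more can be done
None
```

The empty (left) holder's jaw is open with its pointer level with the white tab in the last picture, was held still there for over 3 s, and was handed in with the handle still gripped; the hand-in gave no verdict back.

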